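# Pack out the gap under a bracket flange with a strip and a taper

## Robot

A 6-joint arm with a two-finger parallel gripper is mounted at the origin on the work surface. World frame = base frame: x ahead of the robot, y to its left, z up, the work surface at z = 0. Lengths are in m, angles in degrees, forces in N, time in s.
With the tool pointing down it reaches from about 0.35 to 0.875 m from the base axis. Payload 4.2 kg.
Tool frame: the origin (TCP) lies on the centre line of the jaws, within the pads' length; the fingertips stand 25 mm ahead of it and the grasp point (between the pads) lies 6 mm ahead of it (finger_overhang is the distance from the TCP to the fingertips, in m); z points along the fingers, y is the line along which they close (so a half turn about z gives the same grasp; the last joint's range is limited). The gripper opens to 87 mm and grips with 3 to 60 N. Pads are 19 mm wide; open, the fingers measure 117 mm over their backs; the gripper's body (75 mm by 190 mm) begins 51 mm behind the grasp point.
Start: joints at [-52.277, 22.042, 0.453, 0, -68.411, -14.817], TCP at [0.243, -0.576, 0.248] pointing down, gripper open.
Joint ranges: [-179.83, 179.83], [-69.29, 118.12], [-61.27, 80.66], [-181.25, 117.63], [-171.15, -9.14], [-177.46, 177.46]. Speed limits (degrees/s): [159.86, 159.86, 180, 180, 180, 180].

## Interface

Orientations are given as a 3x3 rotation matrix whose columns are the frame's x, y, z axes.
In Python, from station import sense, capture, finish_job, spot_in, tip_of, finger_overhang gives the robot as it stands. The module is installed in compiled form; this text tells all that it offers.
- The arm moves only by the tool servo_tool, never from a script. Its arguments are lists of equal length, an entry for each row: "slide": the shift along the tool's x, y, z in m, a list of three; "spin": the turn about the tool's z in degrees; "grip": the closure, from 0 (fully open) to 1 (shut). A call has exactly 5 rows; each row is the pose to reach, as a shift and turn from the pose commanded when the call began, along the tool's axes at that moment; what a row does not reach only later rows make up. A row lasts 1/12 s, in which the tool goes at most 41.7 mm and 7.16 degrees, less where a joint would pass 70% of its speed; a pose out of reach is approached as far as the arm can. A call with a gripper value outside its range is refused whole. The fingers move at their own pace and stop on an object; the grip force is fixed at half the most. Time passes only in rows, so rows that repeat a pose let the fingers close, or fill a call up. It gives the time, the measured TCP pose, the force, the opening and the grip force at its end, in the units of the state.
- sense(): the state, without advancing time (a new reading comes with each control period).
- capture(name): name is "side" or "top"; returns a dict with "pixels" (420x560x3 uint8, blue, green, red), "depth" (420x560 float32, m along the optical axis (not along the pixel's ray), 0 where there is no reading), "fx", "fy", "cx", "cy" (pixels), "k1" (the pictures are not rectified: a ray, as slopes to the right and down, at radius r is drawn at 1 + k1 r^2 times it, then the intrinsics apply), "R" (3x3) and "t" (3): a world point X has camera coordinates R X + t. Camera axes: x right, y down, z forward; pixel columns grow to the right and rows downward; lengths in m; the calibration is good to about 2 mm. A picture is of the moment at which its call begins.
- finish_job(): hands the job in; it is judged then, once.
Trained networks look in the newest picture that a camera, given by its name, has taken for a name from the list of things; names that differ only in an ending like _2 or _b are one class to them, and where a whole thing is asked for, a point or a joint stands for the part that bears it (a point fixed in the world has none). Each returns a list of dicts, best first, with "conf" (0 to 1); they miss things now and then, are a little off and sometimes report something else, mostly with a low value. They report only what shows in the picture. A call takes as long as a camera call. They do not tell look-alikes from the thing itself.
- spot_in(thing, camera): "point" ([x, y, z] in m, in world coordinates, good to about 4 mm: the middle of the surface that is visible of it).
- tip_of(thing, camera): "point" ([x, y, z] in m, in world coordinates, good to about 4 mm: a listed point, or the origin of a listed thing).
The state is a dict: "time_s": time; "joints": joint angles; "joint_velocities": joint speeds; "effort": joint torques, N m; "tcp_pos": TCP position; "ee_rot": TCP orientation; "wrist_force": force on the tool from outside, world axes, zero at the start; "moment": the same for the moment, N m; "gripper_width": opening from 0.0 (shut) to 1.0 (fully open); "gripper_force": force on a finger pad.
Only numpy, scipy, OpenCV 4.12 (cv2) and the standard library are available. Lean on these libraries where they do the work, as an engineer would, in place of code of your own. Each camera call takes 0.05 s, during which the arm holds its last target. There are 200 camera calls.

## Task

The bracket bolted to the angle plate is about to be drilled and its flange hangs free over the bench: pack the gap under it. Choose the packing strip that leaves the right room, lay it flat on the bench and push it square and fully home under the middle of the flange against the angle plate, then lay the steel taper flat on top of it, thin end first, and push it in until it just nips under the flange's lip, somewhere in the middle part of its length. Do not force it: it must be snug and stay put when you let go, without straining the bracket; leave the tools, ring, V-block, screw and tin lying where they are.

Things in the scene. Friction and masses are not known exactly. Their poses are not given: they have to be found in the camera images.
- bracket: Steel L-bracket, bolted fast. Level flange 14 mm thick, 120 wide, overhangs the bare bench by 85; upright leg (14 thick, to 88 above the flange's underside) on the angle plate. Origin: middle of the lip's lower edge, so its height over the bench is the gap, 22.5 to 36 mm. x: level, in under the flange to the angle plate's face at x = 85 mm; y along the lip; z up. Gap open at front and sides.
- angle_plate: Grey cast angle plate bolted to the bench, 170 mm wide, 160 mm high, wall 18 mm thick, 120 mm foot and webs behind. Origin: on the bench at the foot of the middle of its upright face; x points into the plate, the same way as the bracket's x; the face is the plane x = 0.
- packer_12: Loose flat packing strip of bare aluminium, 150 mm long, 40 mm wide and 12 mm thick, about 0.19 kg, lying flat on the bench. Origin: centre of its underside; x along its length (both ends alike), z up.
- packer_17: Loose flat packing strip of bare aluminium, 150 mm long, 40 mm wide and 17 mm thick, about 0.28 kg, lying flat on the bench. Origin: centre of its underside; x along its length (both ends alike), z up.
- packer_22: Loose flat packing strip of bare aluminium, 150 mm long, 40 mm wide and 22 mm thick, about 0.36 kg, lying flat on the bench. Origin: centre of its underside; x along its length (both ends alike), z up.
- taper: Loose steel taper (wedge) lying flat, 110 mm long, 40 wide, about 0.42 kg. Flat underside; top slopes evenly 1 in 8, from 6 mm thick at the thin end to 19.75 at the thick end. Origin: centre of its underside; x towards the thin end, z up; centre of mass 10 to 15 mm from it to the thick end. It holds by friction: pushed in with 5 to 15 N it stays nipped.
- taper_tip (a point): Middle of the lower edge of the taper's thin end (55 mm from the taper's origin along its x).
- v_block: Steel V-block, 70 x 50 x 42 mm, among the strips. Origin: centre of its underside. Bystander, to be left where it lies.
- steel_ring: Steel ring lying flat, 90 mm outside, 22 mm high, among the strips. Origin: centre of its underside. Bystander, to be left where it lies.
- hammer: Hammer lying on the bench, 300 mm long. Origin: underside at mid-length, x along the handle towards the head. Bystander, to be left where it lies.
- file: Flat file, about 300 mm long, with a blue handle. Origin: under the handle end of the blade, x towards the blade's tip. Bystander, to be left where it lies.
- cap_screw: Dark socket cap screw, about 70 mm long, lying down. Origin: on the bench under the head's bearing face. Bystander, to be left where it lies.
- grease_tin: Closed red grease tin, 55 mm high, 72 mm across. Origin: centre of its underside. Bystander, to be left where it lies.
Not all that is in view belongs to the job. What is shaped like the packer_22 but pink is not meant.

How it is judged (in metres and radians):
At the end, for the whole second after the job is handed in: A strip flat on the bench, under 7 mm from the angle plate, centred within 25 mm, square within 7 deg; the taper level within 3 deg, square within 8.5 deg, centred within 30 mm, thin end 20 to 80 mm in past the lip, at rest and nipped (over 0.5 N on the bracket) (((x of packer_12 in the frame of bracket above 0.003 m and y of packer_12 in the frame of bracket between -0.025 and 0.025 m and height (world z) of packer_12 below 0.004 m and angle between packer_12's own z axis and vertical below 0.05 rad and angle between the x axis of packer_12 and the x axis of bracket, either way round below 0.12 rad) or (x of packer_17 in the frame of bracket above 0.003 m and y of packer_17 in the frame of bracket between -0.025 and 0.025 m and height (world z) of packer_17 below 0.004 m and angle between packer_17's own z axis and vertical below 0.05 rad and angle between the x axis of packer_17 and the x axis of bracket, either way round below 0.12 rad) or (x of packer_22 in the frame of bracket above 0.003 m and y of packer_22 in the frame of bracket between -0.025 and 0.025 m and height (world z) of packer_22 below 0.004 m and angle between packer_22's own z axis and vertical below 0.05 rad and angle between the x axis of packer_22 and the x axis of bracket, either way round below 0.12 rad)) and x of taper_tip in the frame of bracket between 0.02 and 0.08 m and y of taper_tip in the frame of bracket between -0.03 and 0.03 m and angle between taper's own z axis and vertical below 0.05 rad and angle between the x axis of taper and the x axis of bracket, either way round below 0.15 rad and contact force between taper and bracket above 0.5 N and linear speed of taper below 0.005 m/s); the robot touches nothing.
It fails at once if the taper is forced: more than 40 N between it and the bracket (contact force between taper and bracket above 40 N).
It fails at once if the robot presses on the bracket with more than 25 N (contact force between any of the arm, the fingers and bracket above 25 N).
It fails at once if a bystander is moved by more than 25 mm (distance of any of v_block, steel_ring, hammer, file, cap_screw, grease_tin from where it was at the start of the episode above 0.025 m).
It also fails if it takes over 69 s, if anything falls off the work surface, if the arm or the gripper's body presses on something with over 40 N, if the wrist force passes 120 N, or if a joint passes its speed limit or range.

## Working session

There is one attempt and no reset: what is moved stays moved. The work goes in short steps, Python scripts to look and compute and a tool call to move; the robot and the scene stay as the last step left them, time stands still between calls to the robot, and variables do not carry over. Pictures are saved under pics/ and viewed, at most 10 in all, crops included, and the job is handed in when it is done.

Besides the shell and the picture viewer there is one more tool, called after "Request:" as name(argument=value, ...) on one line, values as JSON. servo_tool: Moves the arm, as the interface text tells. Its arguments: {"type":"object","properties":{"slide":{"type":"array"},"spin":{"type":"array"},"grip":{"type":"array"}},"required":["slide","spin","grip"]}

```bash
mkdir -p pics; cat > h.py <<'E'
import numpy as np, cv2
from station import *
def world(c):
    """per-pixel world points HxWx3 (nan where no depth)"""
    d=c["depth"]; h,w=d.shape
    v,u=np.mgrid[:h,:w].astype(np.float64)
    K=np.array([[c["fx"],0,c["cx"]],[0,c["fy"],c["cy"]],[0,0,1]])
    p=cv2.undistortPoints(np.stack([u.ravel(),v.ravel()],1)[:,None],K,np.array([c["k1"],0,0,0,0.]))[:,0]
    X=np.c_[p,np.ones(len(p))]*d.reshape(-1,1)
    W=(X-np.array(c["t"]))@np.array(c["R"])
    W[d.ravel()<=0]=np.nan
    return W.reshape(h,w,3)
E
python3 - <<'E'
from h import *
for n in("top","side"):
    c=capture(n); cv2.imwrite(f"pics/{n}0.png",c["pixels"]); np.savez(f"{n}0.npz",**c)
    print(n,-np.array(c["R"]).T@c["t"])
    for t in "bracket angle_plate packer_12 packer_17 packer_22 taper taper_tip v_block steel_ring hammer file cap_screw grease_tin".split():
        f=tip_of
        print(t,[(np.round(r["point"],3).tolist(),round(r["conf"],2)) for r in tip_of(t,n)[:3]], [(np.round(r["point"],3).tolist(),round(r["conf"],2)) for r in spot_in(t,n)[:3]])
print(sense()["time_s"],finger_overhang)
E
```

```text
top [ 0.34317546 -0.15673884  1.6102278 ]
bracket [([0.509, 0.137, 0.029], 0.74)] [([0.509, 0.188, 0.048], 0.7)]
angle_plate [([0.521, 0.217, -0.002], 0.96)] [([0.526, 0.28, 0.029], 0.63)]
packer_12 [([0.453, -0.322, -0.004], 0.96), ([0.623, -0.2, -0.001], 0.94), ([0.526, -0.626, -0.0], 0.89)] [([0.633, -0.318, 0.019], 0.97), ([0.452, -0.319, 0.01], 0.8), ([0.527, -0.629, 0.022], 0.77)]
packer_17 [([0.453, -0.322, -0.004], 0.96), ([0.623, -0.2, -0.001], 0.94), ([0.526, -0.626, -0.0], 0.89)] [([0.633, -0.318, 0.019], 0.97), ([0.452, -0.319, 0.01], 0.8), ([0.527, -0.629, 0.022], 0.77)]
packer_22 [([0.453, -0.322, -0.004], 0.96), ([0.623, -0.2, -0.001], 0.94), ([0.526, -0.626, -0.0], 0.89)] [([0.633, -0.318, 0.019], 0.97), ([0.452, -0.319, 0.01], 0.8), ([0.527, -0.629, 0.022], 0.77)]
taper [] [([0.628, -0.083, 0.01], 0.69)]
taper_tip [([0.679, -0.092, 0.001], 0.78)] [([0.626, -0.084, 0.017], 0.57)]
v_block [([0.632, -0.319, 0.003], 0.62), ([0.449, -0.201, 0.003], 0.58)] [([0.452, -0.202, 0.036], 0.65)]
steel_ring [([0.445, -0.091, -0.001], 0.7), ([0.625, -0.199, -0.002], 0.7)] [([0.448,
[... 1300 characters left out ...]
 -0.002], 0.78)] [([0.624, -0.082, 0.009], 0.85)]
taper_tip [([0.685, -0.086, -0.001], 0.86)] [([0.624, -0.077, 0.012], 0.95)]
v_block [([0.449, -0.204, 0.004], 0.68), ([0.766, -0.14, 0.003], 0.42)] [([0.446, -0.18, 0.036], 0.84)]
steel_ring [([0.447, -0.087, 0.004], 0.83)] [([0.445, -0.076, 0.021], 0.83)]
hammer [([0.562, -0.468, 0.003], 0.61), ([0.625, -0.087, -0.003], 0.49)] [([0.58, -0.461, 0.025], 0.79)]
file [([0.766, -0.142, 0.001], 0.95)] [([0.76, -0.103, 0.016], 0.67), ([0.627, -0.193, 0.024], 0.65), ([0.443, -0.076, 0.022], 0.32)]
cap_screw [([0.711, 0.17, 0.003], 0.51)] [([0.7, 0.192, 0.02], 0.72)]
grease_tin [([0.716, 0.291, -0.0], 0.69)] [([0.708, 0.309, 0.055], 0.67)]
2.7 0.025
```

View pics/top0.png

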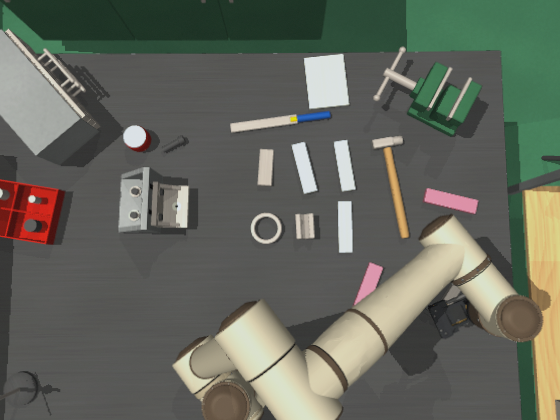

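View pics/side0.png

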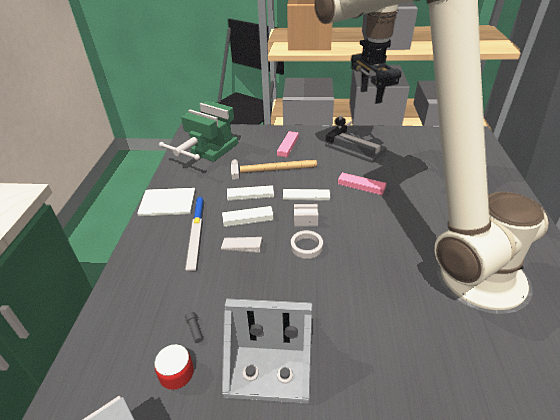

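The top view shows the strips at about (304,167), (344,165) and (345,227), with the taper at (265,167), thin end up. The bracket flange is at (173,206), its lip facing right (−y). The side view shows the same layout from behind the angle plate. Next I'll measure the heights and outlines from depth.

```bash
cat >> h.py <<'E'
def rect(W,cx,cy,r=0.11,zlo=0.007,zhi=0.06,ry=None):
    """oriented box of the points above the bench near (cx,cy): connected blob"""
    x,y,z=W[...,0],W[...,1],W[...,2]
    m=((abs(x-cx)<r)&(abs(y-cy)<(ry or r))&(z>zlo)&(z<zhi)).astype(np.uint8)
    n,l=cv2.connectedComponents(m,connectivity=4)
    i=np.nanargmin(np.where(m>0,np.hypot(x-cx,y-cy),9)); L=l.flat[i]
    P=W[l==L]; (c,s,a)=cv2.minAreaRect((P[:,:2]*1000).astype(np.float32))
    b=cv2.boxPoints((c,s,a)); e=[b[1]-b[0],b[2]-b[1]]; e=max(e,key=np.linalg.norm)
    ang=np.degrees(np.arctan2(e[1],e[0]))
    return np.round(c,1),np.round(sorted(s),1),round((ang+90)%180-90,1),np.round(np.percentile(P[:,2],[10,50,90])*1000,1),len(P)
E
python3 - <<'E'
from h import *
for n in("top","side"):
    W=world(dict(np.load(n+"0.npz"))); z=W[...,2];x=W[...,0];y=W[...,1]
    b=(abs(x-.55)<.02)&(abs(y+.05)<.08)&(z<.006); print(n,"bench",np.nanmedian(z[b]),np.nanstd(z[b]))
    for k,p in dict(A=(.625,-.2),B=(.633,-.319),C=(.452,-.32),T=(.626,-.085)).items():
        print(k,*rect(W,*p,r=.11,ry=.055,zlo=.005))
W=world(dict(np.load("top0.npz"))); z=W[...,2];x=W[...,0];y=W[...,1]
m=(x>.40)&(x<.63)&(y>.10)&(y<.30)
for lo,hi in((.03,.056),(.056,.09),(.09,.135),(.135,.18)):
    k=m&(z>lo)&(z<hi);P=W[k]
    if len(P)>5: print(lo,len(P),np.round(P.min(0),3),np.round(P.max(0),3),np.round(np.median(P,0),4),cv2.minAreaRect((P[:,:2]*1000).astype(np.float32)))
r=range(195,220,3)
for v in r: print(v,np.round(W[v,116:200:4,1]*1000).astype(int).tolist(),'\n   ',np.round(W[v,116:200:4,2]*1000).astype(int).tolist())
E
```

```text
top bench -0.0005949949084314392 0.003403262420513596
A [ 626.8 -199.4] [ 48.3 158.1] 13.3 [16.2 21.5 26.6] 715
B [ 634.  -319.7] [ 46.2 158.1] 8.6 [11.4 16.6 20.9] 717
C [ 453.3 -317.5] [ 41.  150.1] -0.3 [ 7.4 12.  16.1] 678
T [629.  -84.2] [ 45.1 113. ] 0.2 [ 6.9 13.4 19.7] 460
side bench 0.0013143618934102323 0.001470785163800091
A [ 629.8 -206.4] [ 58.8 154.4] 12.1 [10.4 22.5 25.2] 655
B [ 634.1 -321. ] [ 63.3 151.1] 0.4 [ 9.4 17.7 20.2] 493
C [ 453.2 -325.2] [ 59.8 148.4] 1.5 [ 9.  12.9 15.1] 451
T [629.9 -87.9] [ 45.7 110.1] -3.6 [ 7.9 13.6 19.4] 480
0.03 1069 [0.433 0.135 0.03 ] [0.603 0.3   0.056] [0.5085 0.1732 0.0448] ((518.3297119140625, 217.3380126953125), (165.13966369628906, 169.98226928710938), 89.9722900390625)
0.056 298 [0.433 0.145 0.056] [0.607 0.3   0.09 ] [0.5223 0.2071 0.0737] ((518.4743041992188, 223.82662963867188), (156.56814575195312, 171.99539184570312), 88.43046569824219)
0.09 641 [0.433 0.195 0.09 ] [0.605 0.289 0.135] [0.512  0.2154 0.1158] ((519.0717163085938, 241.35467529296875), (91.94315338134766, 171.79627990722656), 88.6626205444336)
0.135 605 [0.
[... 1277 characters left out ...]
0] 
    [7, 23, 12, 13, 22, 22, 20, 159, 155, 123, 117, 72, 47, 55, 38, 45, 41, 45, 1, 1, -2]
213 [356, 339, 326, 314, 298, 286, 279, 231, 222, 218, 208, 202, 203, 192, 180, 168, 157, 147, 143, 132, 118] 
    [-2, 16, 19, 21, 36, 36, 21, 156, 152, 124, 121, 97, 48, 44, 46, 50, 45, 40, -4, -4, 6]
216 [355, 337, 327, 316, 297, 288, 278, 229, 222, 220, 209, 200, 203, 193, 179, 170, 157, 145, 142, 131, 118] 
    [-2, 21, 14, 12, 37, 27, 23, 163, 150, 113, 117, 106, 47, 41, 49, 40, 46, 48, 5, 1, 5]
219 [355, 339, 327, 314, 300, 288, 281, 231, 221, 218, 209, 203, 202, 191, 180, 167, 157, 146, 142, 132, 118] 
    [-3, 13, 13, 20, 26, 28, 11, 154, 152, 123, 115, 95, 47, 48, 46, 50, 46, 43, 4, -6, 1]
```

```bash
python3 - <<'E'
from h import *
C=dict(np.load("top0.npz"));W=world(C); z=W[...,2];x=W[...,0];y=W[...,1]
b=(x>.35)&(x<.58)&(y>0)&(y<.11)&(abs(z)<.02); print("bench",z[b].mean(),b.sum())
k=(x>.46)&(x<.56)&(y>.15)&(y<.193)&(z>.02)&(z<.07); print("flange",z[k].mean(),np.median(z[k]),k.sum())
k=(x>.46)&(x<.56)&(y>.204)&(y<.216)&(z>.10)&(z<.135); print("leg",z[k].mean(),np.median(z[k]),k.sum())
k=(x>.44)&(x<.60)&(y>.215)&(y<.24)&(z>.145)&(z<.175); print("plate top",z[k].mean(),np.median(z[k]),k.sum())
P=W[k][:,:2];l=cv2.fitLine(P.astype(np.float32),cv2.DIST_HUBER,0,.01,.01).ravel();print("plate line",l,np.degrees(np.arctan2(l[1],l[0])))
k=(x>.44)&(x<.58)&(y>.12)&(y<.216)&(z>.02)&(z<.07);l,_=0,0
P=W[k][:,:2]; print("flange rect",cv2.minAreaRect((P*1000).astype(np.float32)))
S=dict(np.load("side0.npz"));V=world(S);X,Y,Z=V[...,0],V[...,1],V[...,2]
b=(X>.35)&(X<.7)&(Y>-.03)&(Y<.1)&(abs(Z)<.02); print("side bench",Z[b].mean())
k=(X>.44)&(X<.60)&(Y>.21)&(Y<.25)&(Z>.148)&(Z<.175);print("side platetop",Z[k].mean(),k.sum(),V[k].mean(0))
im=cv2.resize(C["pixels"][150:250,105:285],None,fx=4,fy=4,interpolation=cv2.INTER_CUBIC);cv2.imwrite("pics/c1.png",im)
E
```

```text
bench -0.0002655745647515914 2896
flange 0.045825105237085655 0.04558045933227731 514
leg 0.11515451135300085 0.11707890955104522 187
plate top 0.15854652188177656 0.15895495781958463 472
plate line [ 0.99989784 -0.01429221  0.5121157   0.22779837] -0.81891096
flange rect ((508.35498046875, 172.88697814941406), (74.1099624633789, 123.81925201416016), 88.57563018798828)
side bench 0.00021393341111940547
side platetop 0.15737659316795616 925 [0.5187754  0.23375453 0.15737659]
```

View pics/c1.png

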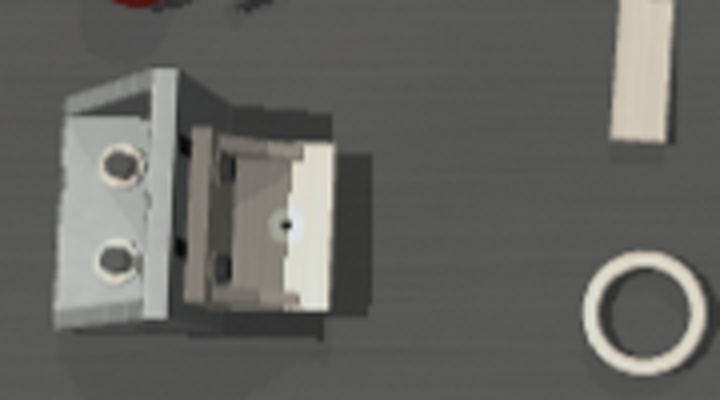

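The crop shows the plate's top edge at about (158,70)–(155,318), slightly rotated. The lip edge is at about (333,145)–(328,312), and the taper is near (643,70). Next I'll refine the gap and the angles and plan the grasp.

```bash
cat >> h.py <<'E'
def pca(W,cx,cy,r=.1,ry=.055,zlo=.005,zhi=.06):
    x,y,z=W[...,0],W[...,1],W[...,2]
    m=((abs(x-cx)<r)&(abs(y-cy)<ry)&(z>zlo)&(z<zhi)).astype(np.uint8)
    m=cv2.morphologyEx(m,cv2.MORPH_OPEN,np.ones((3,3)))
    n,l=cv2.connectedComponents(m); i=np.nanargmin(np.where(m>0,np.hypot(x-cx,y-cy),9)); P=W[l==l.flat[i]][:,:2]
    c=P.mean(0); w,v=np.linalg.eigh(np.cov((P-c).T)); a=np.degrees(np.arctan2(v[1,1],v[0,1]))
    return np.round(c,4),round((a+90)%180-90,1),np.round(np.sqrt(12*w),3)
E
python3 - <<'E'
from h import *
for n in("top","side"):
    W=world(dict(np.load(n+"0.npz")))
    print(n,[(k,*pca(W,*p)) for k,p in dict(A=(.625,-.2),B=(.633,-.319),C=(.452,-.32),T=(.626,-.085)).items()])
C=dict(np.load("top0.npz"));W=world(C); z=W[...,2];x=W[...,0];y=W[...,1]
for a,b2 in ((.145,.16),(.16,.175),(.175,.19)):
    k=(x>.475)&(x<.54)&(y>a)&(y<b2)&(z>.02)&(z<.08); print("flange",z[k].mean(),np.median(z[k]),z[k].std()/k.sum()**.5)
k=(x>.46)&(x<.555)&(y>.2)&(y<.22)&(z>.108)&(z<.13); print("leg",z[k].mean(),k.sum())
# lip edge: brightness subpixel per row
g=cv2.cvtColor(C["pixels"],cv2.COLOR_BGR2GRAY).astype(float)
K=np.array([[C["fx"],0,C["cx"]],[0,C["fy"],C["cy"]],[0,0,1]]);R=C["R"];t=C["t"]
def atz(u,v,zz):
    p=cv2.undistortPoints(np.array([[[u,v]]],float),K,np.array([C["k1"],0,0,0,0.]))[0,0]
    d=R.T@np.array([p[0],p[1],1]);o=-R.T@t; return (o+d*(zz-o[2])/d[2])[:2]
def edge(rows,c0,c1,zz):
    E=[]
    for v in rows:
        d=np.diff(g[v,c0:c1]); i=np.argmax(abs(d)); w=abs(d[max(i-1,0):i+2]); E.append(atz(c0+max(i-1,0)+.5+(w*np.arange(len(w))).sum()/w.sum(),v,zz))
    E=np.array(E);l=cv2.fitLine(E.astype(np.float32),cv2.DIST_HUBER,0,.001,.001).ravel();return np.degrees(np.arctan(l[1]/l[0])),l[2:],E[0],E[-1]
print("lip",edge(range(189,224),180,194,.045))
print("lip x ends",[edge.__name__]); 
col=g[:,184];print(np.round(g[180:236,184]).astype(int).tolist())
print(atz(184,186,.045),atz(184,226,.045))
s=sense();print(s["tcp_pos"],np.round(s["ee_rot"],3).tolist(),s["time_s"],s["wrist_force"])
E
```

```text
top [('A', array([ 0.6242, -0.2001]), np.float64(14.0), array([0.041, 0.151])), ('B', array([ 0.6316, -0.3182]), np.float64(8.7), array([0.041, 0.151])), ('C', array([ 0.45 , -0.318]), np.float64(1.5), array([0.039, 0.144])), ('T', array([ 0.6168, -0.0849]), np.float64(-1.4), array([0.039, 0.093]))]
side [('A', array([ 0.6262, -0.1951]), np.float64(14.1), array([0.046, 0.149])), ('B', array([ 0.6337, -0.3151]), np.float64(8.5), array([0.046, 0.151])), ('C', array([ 0.4539, -0.317 ]), np.float64(1.1), array([0.045, 0.147])), ('T', array([ 0.626 , -0.0838]), np.float64(-5.7), array([0.045, 0.11 ]))]
flange 0.04503136379267876 0.04538025920978609 0.0003383857068737153
flange 0.04531459794594537 0.04563692862303277 0.0003391888667691026
flange 0.04522924459134111 0.045574716770264076 0.0003157665908170559
leg 0.11859824870068264 185
lip (np.float32(-1.0763276), array([0.5144078 , 0.13607901], dtype=float32), array([0.5578199 , 0.15719366]), array([0.45917492, 0.13718808]))
lip x ends ['edge']
[57, 58, 56, 58, 57, 113, 190, 215, 215, 216, 216, 216, 216, 216, 217, 217, 217, 217, 218, 218, 217, 217, 217, 217, 217, 217, 218, 217, 217, 218, 218, 218, 218, 218, 218, 218, 218, 218, 219, 219, 219, 220, 220, 220, 221, 220, 220, 168, 55, 52, 51, 52, 51, 51, 55, 71]
[0.56654951 0.14739973] [0.45059024 0.14507598]
[ 0.24327098 -0.57567424  0.24755329] [[-0.921, -0.389, -0.0], [-0.389, 0.921, 0.0], [-0.0, 0.0, -1.0]] 2.7 [-0.7705639  -0.457041   -0.38621125]
```

Request:
servo_tool(slide=[[-0.038,0.007,0],[-0.076,0.014,0],[-0.114,0.021,0],[-0.152,0.028,0],[-0.19,0.035,0]], spin=[0,0,0,0,0], grip=[0.25,0.25,0.25,0.25,0.25])

```text
time_s: 3.12
tcp_pos: [0.4059, -0.4684, 0.2478]
ee_rot: [[-0.921, -0.389, 0.0], [-0.389, 0.921, -0.0], [-0.0, -0.0, -1.0]]
wrist_force: [-0.2, 0.2, -0.5]
gripper_width: 0.773
gripper_force: 0.0
```

Request:
servo_tool(slide=[[-0.038,0.007,0],[-0.076,0.014,0],[-0.114,0.021,0],[-0.152,0.028,0],[-0.19,0.035,0]], spin=[0,0,0,0,0], grip=[0.25,0.25,0.25,0.25,0.25])

```text
time_s: 3.53
tcp_pos: [0.5675, -0.3619, 0.2478]
ee_rot: [[-0.921, -0.389, 0.0], [-0.389, 0.921, -0.0], [-0.0, -0.0, -1.0]]
wrist_force: [-0.1, -2.0, 0.5]
gripper_width: 0.751
gripper_force: 0.0
```

Request:
servo_tool(slide=[[-0.03,0.005,0.01],[-0.06,0.01,0.03],[-0.078,0.015,0.06],[-0.078,0.015,0.09],[-0.078,0.015,0.12]], spin=[4,8,12,14.2,14.2], grip=[0.25,0.25,0.25,0.25,0.25])

```text
time_s: 3.95
tcp_pos: [0.6333, -0.3177, 0.1261]
ee_rot: [[-0.988, -0.152, 0.001], [-0.152, 0.988, 0.0], [-0.001, -0.0, -1.0]]
wrist_force: [-0.2, 0.1, -1.1]
gripper_width: 0.751
gripper_force: 0.0
```

```bash
cat > st.py <<'E'
from h import *
def st():
    s=sense();R=np.array(s["ee_rot"]);print("t",round(s["time_s"],2),"p",np.round(s["tcp_pos"],4),"yaw",round(np.degrees(np.arctan2(R[1,0],R[0,0])),2),"F",np.round(s["wrist_force"],1),"w",round(s["gripper_width"]*87,1),"gf",round(s["gripper_force"],1),"j",np.round(s["joints"]).tolist())
    return s
E
python3 - <<'E'
from st import *
st(); c=capture("top");W=world(c);print(pca(W,.633,-.319,zhi=.03))
c=capture("side");W=world(c);print(pca(W,.633,-.319,zhi=.03))
cv2.imwrite("pics/s1.png",cv2.resize(c["pixels"][120:280,180:420],None,fx=3,fy=3))
E
```

```text
t 3.95 p [ 0.6333 -0.3177  0.1261] yaw -171.25 F [-0.2  0.1 -1.1] w 65.3 gf 0.0 j [-14.0, 35.0, 5.0, -0.0, -59.0, -68.0]
(array([ 0.5937, -0.3241]), np.float64(7.1), array([0.041, 0.072]))
(array([ 0.6332, -0.3151]), np.float64(9.0), array([0.047, 0.151]))
```

View pics/s1.png

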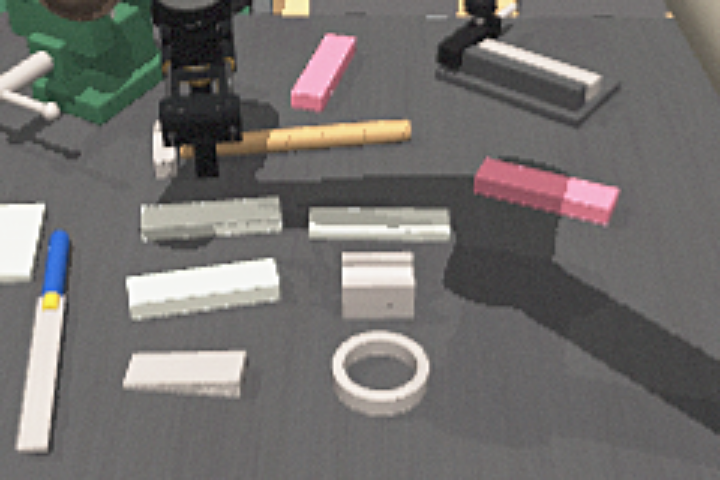

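The side crop shows the open gripper above strip B (about (210,220)), with nothing in the way. Now I descend and grip.

Request:
servo_tool(slide=[[0,0,0.03],[0,0,0.06],[0,0,0.085],[0,0,0.098],[0,0,0.098]], spin=[0,0,0,0,0], grip=[0.25,0.25,0.25,0.25,0.25])

```text
time_s: 4.47
tcp_pos: [0.6308, -0.3191, 0.0275]
ee_rot: [[-0.989, -0.151, -0.004], [-0.151, 0.989, 0.001], [0.004, 0.002, -1.0]]
wrist_force: [-1.1, -0.2, 0.3]
gripper_width: 0.749
gripper_force: 0.0
```

Request:
servo_tool(slide=[[0,0,0],[0,0,0],[0,0,0],[0,0,0],[0,0,0]], spin=[0,0,0,0,0], grip=[0.7,0.7,0.7,0.7,0.7])

```text
time_s: 4.88
tcp_pos: [0.6328, -0.3194, 0.0311]
ee_rot: [[-0.988, -0.152, 0.002], [-0.152, 0.988, -0.001], [-0.002, -0.001, -1.0]]
wrist_force: [1.3, -0.1, 4.0]
gripper_width: 0.459
gripper_force: 11.4
```

Request:
servo_tool(slide=[[0,0,0],[0,0,0],[0,0,-0.01],[0,0,-0.03],[0,0,-0.06]], spin=[0,0,0,0,0], grip=[0.7,0.7,0.7,0.7,0.7])

```text
time_s: 5.3
tcp_pos: [0.6291, -0.3179, 0.0858]
ee_rot: [[-0.989, -0.15, -0.009], [-0.15, 0.989, 0.004], [0.008, 0.005, -1.0]]
wrist_force: [-0.6, -0.2, -3.3]
gripper_width: 0.452
gripper_force: 30.0
```

Request:
servo_tool(slide=[[0,0.02,-0.02],[0.01,0.055,-0.035],[0.018,0.095,-0.035],[0.027,0.14,-0.035],[0.036,0.18,-0.035]], spin=[0,0,0,0,0], grip=[0.7,0.7,0.7,0.7,0.7])

```text
time_s: 5.72
tcp_pos: [0.569, -0.1485, 0.1243]
ee_rot: [[-0.989, -0.15, -0.001], [-0.15, 0.989, 0.001], [0.001, 0.001, -1.0]]
wrist_force: [1.0, -0.2, -3.1]
gripper_width: 0.457
gripper_force: 30.0
```

Request:
servo_tool(slide=[[0.007,0.04,0],[0.014,0.08,0],[0.021,0.12,0],[0.028,0.16,0],[0.035,0.19,0]], spin=[-7,-14,-21,-28,-35], grip=[0.7,0.7,0.7,0.7,0.7])

```text
time_s: 6.13
tcp_pos: [0.5054, 0.0348, 0.1244]
ee_rot: [[-0.718, -0.696, -0.001], [-0.696, 0.718, 0.0], [0.001, 0.001, -1.0]]
wrist_force: [0.0, -0.1, -1.9]
gripper_width: 0.455
gripper_force: 30.0
```

Request:
servo_tool(slide=[[0,0,0],[0,0,0],[0,0,0],[0,0,0],[0,0,0]], spin=[-7,-14,-21,-28,-35], grip=[0.7,0.7,0.7,0.7,0.7])

```text
time_s: 6.55
tcp_pos: [0.5063, 0.0326, 0.1242]
ee_rot: [[-0.19, -0.982, -0.002], [-0.982, 0.19, -0.0], [0.0, 0.002, -1.0]]
wrist_force: [0.1, -0.9, -2.2]
gripper_width: 0.458
gripper_force: 30.0
```

Request:
servo_tool(slide=[[0,0,0],[0,0,0],[0,0,0],[0,0,0],[0,0,0]], spin=[-5,-10,-10.2,-10.2,-10.2], grip=[0.7,0.7,0.7,0.7,0.7])

```text
time_s: 6.97
tcp_pos: [0.5068, 0.0325, 0.1244]
ee_rot: [[-0.021, -1.0, -0.001], [-1.0, 0.021, -0.0], [0.0, 0.001, -1.0]]
wrist_force: [0.5, -0.1, -2.6]
gripper_width: 0.454
gripper_force: 30.0
```

```bash
python3 - <<'E'
from st import *
st(); c=capture("side");W=world(c);print(pca(W,.507,.036,r=.055,ry=.1,zlo=.07,zhi=.125))
E
```

```text
t 6.97 p [0.5068 0.0325 0.1244] yaw -91.21 F [ 0.5 -0.1 -2.6] w 39.5 gf 30.0 j [22.0, 18.0, -25.0, -0.0, -46.0, -23.0]
(array([0.5104, 0.0558]), np.float64(-89.9), array([0.044, 0.119]))
```

Request:
servo_tool(slide=[[0,0,0.03],[0,0,0.06],[0,0,0.083],[0,0,0.093],[0,0,0.095]], spin=[0,0,0,0,0], grip=[0.7,0.7,0.7,0.7,0.7])

```text
time_s: 7.43
tcp_pos: [0.5052, 0.0317, 0.0292]
ee_rot: [[-0.019, -1.0, -0.007], [-1.0, 0.019, -0.003], [0.003, 0.007, -1.0]]
wrist_force: [-6.7, 0.5, 16.6]
gripper_width: 0.458
gripper_force: 30.0
```

Request:
servo_tool(slide=[[0,0,0],[-0.01,0,0],[-0.025,0,0],[-0.04,0,0],[-0.05,0,0]], spin=[0,0,0,0,0], grip=[0.7,0.7,0.7,0.7,0.7])

```text
time_s: 7.85
tcp_pos: [0.5092, 0.0844, 0.0302]
ee_rot: [[-0.019, -1.0, 0.002], [-1.0, 0.019, 0.001], [-0.001, -0.002, -1.0]]
wrist_force: [0.5, -0.4, -2.0]
gripper_width: 0.456
gripper_force: 30.0
```

```bash
python3 - <<'E'
from st import *
st(); c=capture("side");W=world(c);print(pca(W,.507,.08,r=.055,ry=.1,zlo=.006,zhi=.03))
c=capture("top")
cv2.imwrite("pics/s2.png",np.vstack([cv2.resize(capture("side")["pixels"][220:420,140:380],(720,600))[:330],cv2.resize(c["pixels"][170:240,105:285],(720,268))]))
E
```

```text
t 7.85 p [0.5092 0.0844 0.0302] yaw -91.06 F [ 0.5 -0.4 -2. ] w 39.7 gf 30.0 j [27.0, 27.0, -29.0, 0.0, -33.0, -29.0]
(array([0.5131, 0.0885]), np.float64(-73.0), array([0.047, 0.051]))
```

View pics/s2.png

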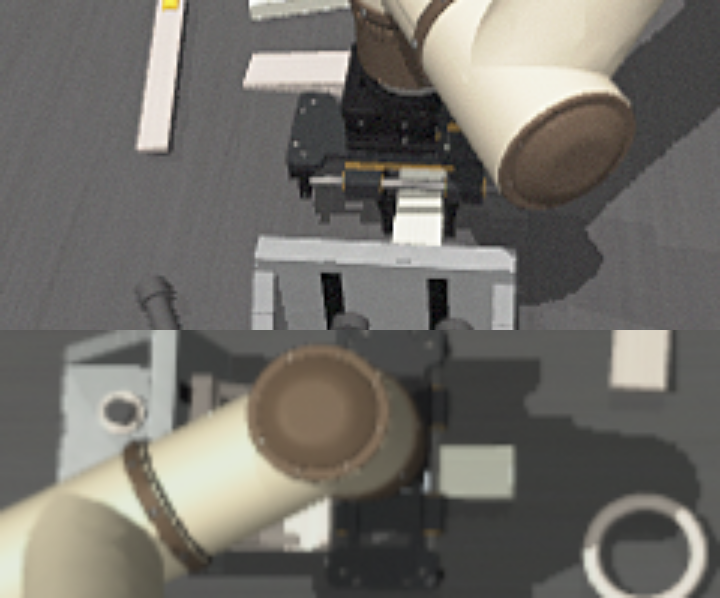

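The side view (top half) shows the strip between the fingers at about (418,215), pointing straight at the plate. The top view shows its outer end at about (514,472), in line with the bracket's middle. I push it further, then shift the grip back.

Request:
servo_tool(slide=[[-0.009,0,0],[-0.018,0,0],[-0.027,0,0],[-0.036,0,0],[-0.036,0,0]], spin=[0,0,0,0,0], grip=[0.7,0.7,0.7,0.7,0.7])

```text
time_s: 8.42
tcp_pos: [0.5095, 0.1204, 0.0297]
ee_rot: [[-0.017, -1.0, 0.001], [-1.0, 0.017, 0.001], [-0.001, -0.001, -1.0]]
wrist_force: [0.0, 0.3, -3.0]
gripper_width: 0.454
gripper_force: 30.0
```

Request:
servo_tool(slide=[[0,0,0],[0,0,0],[0,0,0],[0.01,0,0],[0.025,0,0]], spin=[0,0,0,0,0], grip=[0.25,0.25,0.25,0.25,0.25])

```text
time_s: 8.83
tcp_pos: [0.5087, 0.0935, 0.0298]
ee_rot: [[-0.018, -1.0, 0.001], [-1.0, 0.018, 0.0], [-0.0, -0.001, -1.0]]
wrist_force: [0.3, -0.6, -0.5]
gripper_width: 0.715
gripper_force: 0.0
```

Request:
servo_tool(slide=[[0.01,0,0],[0.02,0,0.001],[0.02,0,0.001],[0.02,0,0.001],[0.02,0,0.001]], spin=[0,0,0,0,0], grip=[0.25,0.25,0.25,0.7,0.7])

```text
time_s: 9.25
tcp_pos: [0.5082, 0.0735, 0.0286]
ee_rot: [[-0.019, -1.0, 0.0], [-1.0, 0.019, 0.0], [-0.0, -0.0, -1.0]]
wrist_force: [-0.4, 0.6, -0.0]
gripper_width: 0.669
gripper_force: 0.0
```

Request:
servo_tool(slide=[[0,0,0],[0,0,0],[-0.005,0,0],[-0.01,0,0],[-0.014,0,0]], spin=[0,0,0,0,0], grip=[0.7,0.7,0.7,0.7,0.7])

```text
time_s: 9.67
tcp_pos: [0.5081, 0.088, 0.0285]
ee_rot: [[-0.019, -1.0, -0.0], [-1.0, 0.019, -0.0], [0.0, 0.0, -1.0]]
wrist_force: [-0.2, -2.2, -0.3]
gripper_width: 0.456
gripper_force: 30.0
```

Request:
servo_tool(slide=[[-0.001,0,0],[-0.002,0,0],[-0.003,0,0],[-0.004,0,0],[-0.005,0,0]], spin=[0,0,0,0,0], grip=[0.7,0.7,0.7,0.7,0.7])

```text
time_s: 10.08
tcp_pos: [0.5082, 0.0925, 0.0285]
ee_rot: [[-0.019, -1.0, -0.0], [-1.0, 0.019, -0.0], [0.0, 0.0, -1.0]]
wrist_force: [-0.4, -2.4, 1.1]
gripper_width: 0.454
gripper_force: 30.0
```

Request:
servo_tool(slide=[[-0.001,0,0],[-0.002,0,0],[-0.003,0,0],[-0.004,0,0],[-0.005,0,0]], spin=[0,0,0,0,0], grip=[0.7,0.7,0.7,0.7,0.7])

```text
time_s: 10.5
tcp_pos: [0.5084, 0.0976, 0.0285]
ee_rot: [[-0.019, -1.0, -0.0], [-1.0, 0.019, 0.0], [-0.0, 0.0, -1.0]]
wrist_force: [0.9, -1.3, 0.0]
gripper_width: 0.462
gripper_force: 30.0
```

Request:
servo_tool(slide=[[-0.001,0,0],[-0.002,0,0],[-0.003,0,0],[-0.003,0,0],[-0.003,0,0]], spin=[0,0,0,0,0], grip=[0.7,0.7,0.7,0.7,0.7])

```text
time_s: 10.92
tcp_pos: [0.5085, 0.1008, 0.0285]
ee_rot: [[-0.019, -1.0, 0.0], [-1.0, 0.019, 0.0], [-0.0, -0.0, -1.0]]
wrist_force: [-0.7, 0.4, -0.8]
gripper_width: 0.457
gripper_force: 30.0
```

Request:
servo_tool(slide=[[-0.001,0,0],[-0.002,0,0],[-0.003,0,0],[-0.003,0,0],[-0.003,0,0]], spin=[0,0,0,0,0], grip=[0.7,0.7,0.7,0.7,0.7])

```text
time_s: 11.33
tcp_pos: [0.5086, 0.1037, 0.0285]
ee_rot: [[-0.019, -1.0, 0.0], [-1.0, 0.019, 0.0], [-0.0, -0.0, -1.0]]
wrist_force: [-0.1, 0.1, -2.1]
gripper_width: 0.455
gripper_force: 30.0
```

```bash
python3 - <<'E'
from st import *
st()
c=capture("top");W=world(c)
u=slice(195,250)
m=(W[...,0]>.45)&(W[...,0]<.57)&(W[...,1]<.09)&(W[...,1]>.03)&(W[...,2]>.008)&(W[...,2]<.026)
P=W[m];print(m.sum(),P.min(0),P.max(0),P.mean(0),np.percentile(P,[3,97],axis=0))
E
```

```text
t 11.33 p [0.5086 0.1037 0.0285] yaw -91.09 F [-0.1  0.1 -2.1] w 39.6 gf 30.0 j [29.0, 28.0, -29.0, -0.0, -34.0, -31.0]
77 [0.45266038 0.03483008 0.00808404] [0.53843404 0.0821766  0.02567012] [0.51042424 0.0721283  0.01555619] [[0.4802698  0.04500405 0.00836882]
 [0.5345298  0.0818863  0.02343337]]
```

Request:
servo_tool(slide=[[-0.001,0,0],[-0.002,0,0],[-0.003,0,0],[-0.003,0,0],[-0.003,0,0]], spin=[0,0,0,0,0], grip=[0.7,0.7,0.7,0.7,0.7])

```text
time_s: 11.8
tcp_pos: [0.5086, 0.1066, 0.0285]
ee_rot: [[-0.019, -1.0, -0.0], [-1.0, 0.019, 0.0], [-0.0, 0.0, -1.0]]
wrist_force: [-1.0, -0.1, -1.1]
gripper_width: 0.458
gripper_force: 30.0
```

Request:
servo_tool(slide=[[-0.001,0,0],[-0.002,0,0],[-0.003,0,0],[-0.003,0,0],[-0.003,0,0]], spin=[0,0,0,0,0], grip=[0.7,0.7,0.7,0.7,0.7])

```text
time_s: 12.22
tcp_pos: [0.5082, 0.1068, 0.0285]
ee_rot: [[-0.02, -1.0, -0.002], [-1.0, 0.02, -0.003], [0.003, 0.002, -1.0]]
wrist_force: [3.3, -12.1, -0.2]
gripper_width: 0.456
gripper_force: 30.0
```

Request:
servo_tool(slide=[[0.002,0,0],[0.002,0,0],[0.002,0,0],[0.002,0,-0.01],[0.002,0,-0.04]], spin=[0,0,0,0,0], grip=[0.25,0.25,0.25,0.25,0.25])

```text
time_s: 12.63
tcp_pos: [0.5062, 0.1068, 0.0661]
ee_rot: [[-0.019, -1.0, -0.008], [-1.0, 0.019, -0.003], [0.004, 0.008, -1.0]]
wrist_force: [1.0, 0.8, 0.4]
gripper_width: 0.718
gripper_force: 0.0
```

Request:
servo_tool(slide=[[0.02,0,-0.03],[0.05,-0.02,-0.055],[0.085,-0.04,-0.06],[0.12,-0.06,-0.06],[0.155,-0.08,-0.06]], spin=[0,0,0,0,0], grip=[0.25,0.25,0.25,0.25,0.25])

```text
time_s: 13.05
tcp_pos: [0.5872, -0.0497, 0.1311]
ee_rot: [[-0.017, -1.0, 0.004], [-1.0, 0.017, 0.001], [-0.001, -0.004, -1.0]]
wrist_force: [-0.5, 0.1, 0.8]
gripper_width: 0.746
gripper_force: 0.0
```

Request:
servo_tool(slide=[[0.015,-0.01,0],[0.031,-0.02,0],[0.031,-0.02,0],[0.031,-0.02,0],[0.031,-0.02,0]], spin=[7,14,21,28,35], grip=[0.25,0.25,0.25,0.25,0.25])

```text
time_s: 13.47
tcp_pos: [0.6054, -0.0804, 0.1293]
ee_rot: [[-0.594, -0.804, 0.001], [-0.804, 0.594, 0.0], [-0.001, -0.001, -1.0]]
wrist_force: [-0.7, -0.1, -0.2]
gripper_width: 0.747
gripper_force: 0.0
```

Request:
servo_tool(slide=[[0,0,0],[0,0,0],[0,0,0],[0,0,0],[0,0,0]], spin=[7,14,21,28,35], grip=[0.25,0.25,0.25,0.25,0.25])

```text
time_s: 13.88
tcp_pos: [0.6054, -0.0798, 0.1296]
ee_rot: [[-0.948, -0.319, 0.001], [-0.319, 0.948, 0.0], [-0.001, -0.0, -1.0]]
wrist_force: [-0.2, 0.8, -0.9]
gripper_width: 0.751
gripper_force: 0.0
```

Request:
servo_tool(slide=[[0,0,0],[0,0,0],[0,0,0],[0,0,0],[0,0,0]], spin=[7,14,21,22.2,22.2], grip=[0.25,0.25,0.25,0.25,0.25])

```text
time_s: 14.3
tcp_pos: [0.6053, -0.0799, 0.1293]
ee_rot: [[-0.998, 0.055, 0.001], [0.055, 0.998, 0.0], [-0.001, 0.0, -1.0]]
wrist_force: [0.1, -0.1, -0.4]
gripper_width: 0.752
gripper_force: 0.0
```

```bash
python3 - <<'E'
from st import *
st()
c=capture("side");W=world(c);print(rect(W,.626,-.085,ry=.055,zlo=.004,zhi=.024),pca(W,.626,-.085,zlo=.004,zhi=.024))
print(rect(W,.51,.09,r=.055,ry=.08,zlo=.01,zhi=.026))
print(tip_of("taper_tip","side")[:1],tip_of("taper","side")[:1])
c2=capture("top");W=world(c2);m=(W[...,0]>.46)&(W[...,0]<.56)&(W[...,1]<.13)&(W[...,1]>.04)&(W[...,2]>.007)&(W[...,2]<.028)
P=W[m];print(m.sum(),rect(W,.508,.1,r=.05,ry=.035,zlo=.007,zhi=.028),pca(W,.626,-.085,zlo=.004,zhi=.024))
cv2.imwrite("pics/s3.png",np.vstack([cv2.resize(c["pixels"][220:420,140:380],(720,600))[:270],cv2.resize(c2["pixels"][150:230,105:285],(720,320))]))
E
```

```text
t 14.3 p [ 0.6053 -0.0799  0.1293] yaw 176.85 F [ 0.1 -0.1 -0.4] w 65.4 gf 0.0 j [8.0, 27.0, -11.0, -0.0, -53.0, -101.0]
(array([629.7, -93.5]), array([ 59.1, 110.2]), np.float32(-2.9), array([ 6.8, 13.5, 19.5]), 495) (array([ 0.6263, -0.0831]), np.float64(-6.2), array([0.045, 0.111]))
(array([510.5,  92.2]), array([39.5, 42.9]), np.float32(88.1), array([14.5, 16.4, 18.4]), 225)
[{'point': [0.683, -0.0878, 0.0012], 'conf': 0.77}] [{'point': [0.6247, -0.0854, 0.0011], 'conf': 0.85}]
139 (array([509.4,  85. ]), array([26.3, 39.5]), np.float32(3.0), array([11.6, 17.1, 21.8]), 127) (array([ 0.5883, -0.0833]), np.float64(-82.3), array([0.029, 0.04 ]))
```

View pics/s3.png

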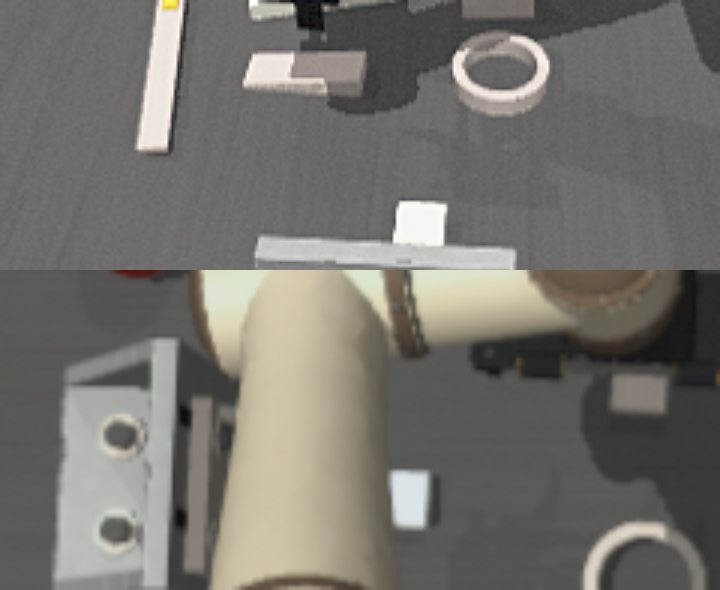

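The side view (top half) shows the strip's outer end at about (420,222), square to the plate, and the gripper over the taper at about (310,70). The top view shows the strip's end at about (412,500), close to the lip's middle. Now I grasp the taper.

Request:
servo_tool(slide=[[0,-0.003,0.03],[0,-0.003,0.06],[0,-0.003,0.088],[0,-0.003,0.101],[0,-0.003,0.101]], spin=[0,0,0,0,0], grip=[0.25,0.25,0.25,0.25,0.25])

```text
time_s: 14.92
tcp_pos: [0.6042, -0.0833, 0.0267]
ee_rot: [[-0.998, 0.056, -0.003], [0.056, 0.998, -0.001], [0.003, -0.001, -1.0]]
wrist_force: [0.9, -0.1, 0.5]
gripper_width: 0.749
gripper_force: 0.0
```

Request:
servo_tool(slide=[[0,0,0],[0,0,0],[0,0,0],[0,0,0],[0,0,0]], spin=[0,0,0,0,0], grip=[0.7,0.7,0.7,0.7,0.7])

```text
time_s: 15.33
tcp_pos: [0.6048, -0.0836, 0.0277]
ee_rot: [[-0.998, 0.057, -0.0], [0.057, 0.998, -0.0], [0.0, -0.0, -1.0]]
wrist_force: [0.2, 0.9, 2.1]
gripper_width: 0.456
gripper_force: 15.9
```

Request:
servo_tool(slide=[[0,0,0],[0,0,0],[0,0,-0.01],[0,0,-0.03],[0,0,-0.06]], spin=[0,0,0,0,0], grip=[0.7,0.7,0.7,0.7,0.7])

```text
time_s: 15.75
tcp_pos: [0.6019, -0.0832, 0.0849]
ee_rot: [[-0.998, 0.059, -0.009], [0.059, 0.998, 0.0], [0.009, -0.0, -1.0]]
wrist_force: [-0.5, 0.1, -4.2]
gripper_width: 0.457
gripper_force: 30.0
```

Request:
servo_tool(slide=[[0,0,-0.03],[0,0,-0.05],[0,0,-0.05],[0,0,-0.05],[0,0,-0.05]], spin=[-7,-14,-21,-28,-35], grip=[0.7,0.7,0.7,0.7,0.7])

```text
time_s: 16.17
tcp_pos: [0.6041, -0.083, 0.1379]
ee_rot: [[-0.848, -0.53, -0.001], [-0.53, 0.848, 0.001], [0.0, 0.001, -1.0]]
wrist_force: [0.1, 0.1, -5.4]
gripper_width: 0.459
gripper_force: 30.0
```

Request:
servo_tool(slide=[[0,0,0],[0,0,0],[0,0,0],[0,0,0],[0,0,0]], spin=[-7,-14,-21,-28,-35], grip=[0.7,0.7,0.7,0.7,0.7])

```text
time_s: 16.58
tcp_pos: [0.604, -0.083, 0.1371]
ee_rot: [[-0.39, -0.921, -0.002], [-0.921, 0.39, 0.001], [0.0, 0.002, -1.0]]
wrist_force: [-0.4, -0.4, -4.7]
gripper_width: 0.458
gripper_force: 30.0
```

Request:
servo_tool(slide=[[0,0,0],[0,0,0],[0,0,0],[0,0,0],[0,0,0]], spin=[-7,-14,-21,-22,-22], grip=[0.7,0.7,0.7,0.7,0.7])

```text
time_s: 17.0
tcp_pos: [0.6043, -0.0831, 0.1372]
ee_rot: [[-0.025, -1.0, -0.001], [-1.0, 0.025, 0.0], [-0.0, 0.001, -1.0]]
wrist_force: [0.0, -0.3, -3.6]
gripper_width: 0.456
gripper_force: 30.0
```

```bash
python3 - <<'E'
from st import *
st()
c=capture("side");W=world(c)
print(tip_of("taper_tip","side")[:2],tip_of("taper","side")[:2])
cv2.imwrite("pics/s4.png",cv2.resize(c["pixels"][180:340,160:340],(720,600)))
E
```

```text
t 17.0 p [ 0.6043 -0.0831  0.1372] yaw -91.43 F [ 0.  -0.3 -3.6] w 39.7 gf 30.0 j [7.0, 26.0, -10.0, -0.0, -54.0, -9.0]
[{'point': [0.6255, -0.1991, 0.0027], 'conf': 0.72}, {'point': [0.6094, -0.0017, 0.1084], 'conf': 0.66}] [{'point': [0.6033, -0.0622, 0.1085], 'conf': 0.73}]
```

View pics/s4.png

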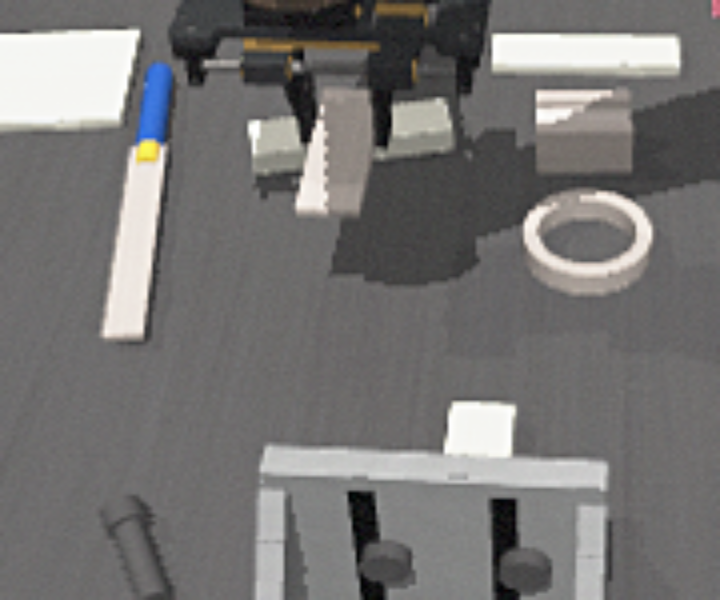

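The taper is held level at about (340,150), thin end pointing at the plate, and the strip's end at about (480,428) is undisturbed. Now I carry it in front of the flange.

Request:
servo_tool(slide=[[-0.026,0.02,0],[-0.053,0.04,0],[-0.08,0.06,0],[-0.106,0.08,0],[-0.132,0.1,0]], spin=[-0.35,-0.35,-0.35,-0.35,-0.35], grip=[0.7,0.7,0.7,0.7,0.7])

```text
time_s: 17.57
tcp_pos: [0.5069, 0.0519, 0.1377]
ee_rot: [[-0.018, -1.0, 0.0], [-1.0, 0.018, 0.0], [-0.0, -0.0, -1.0]]
wrist_force: [1.8, 1.2, -3.8]
gripper_width: 0.45
gripper_force: 30.0
```

Request:
servo_tool(slide=[[0,0,0.03],[0,0,0.06],[0,0,0.08],[0,0,0.085],[0,0,0.085]], spin=[0,0,0,0,0], grip=[0.7,0.7,0.7,0.7,0.7])

```text
time_s: 17.98
tcp_pos: [0.5071, 0.0506, 0.0514]
ee_rot: [[-0.017, -1.0, -0.003], [-1.0, 0.017, -0.001], [0.002, 0.003, -1.0]]
wrist_force: [-0.2, 0.1, -4.0]
gripper_width: 0.456
gripper_force: 30.0
```

```bash
python3 - <<'E'
from st import *
st()
E
```

```text
t 17.98 p [0.5071 0.0506 0.0514] yaw -90.98 F [-0.2  0.1 -4. ] w 39.7 gf 30.0 j [24.0, 25.0, -29.0, 0.0, -36.0, -25.0]
```

Request:
servo_tool(slide=[[0,0,0.003],[-0.005,0,0.005],[-0.018,0,0.005],[-0.031,0,0.005],[-0.044,0,0.005]], spin=[0,0,0,0,0], grip=[0.7,0.7,0.7,0.7,0.7])

```text
time_s: 18.4
tcp_pos: [0.5093, 0.0966, 0.0484]
ee_rot: [[-0.016, -1.0, 0.002], [-1.0, 0.016, 0.001], [-0.001, -0.002, -1.0]]
wrist_force: [1.1, -2.3, -6.6]
gripper_width: 0.457
gripper_force: 30.0
```

Request:
servo_tool(slide=[[0,0,0],[0,0,0.001],[0,0,0.0015],[0,0,0.0015],[0,0,0.0015]], spin=[0,0,0,0,0], grip=[0.7,0.7,0.7,0.7,0.7])

```text
time_s: 18.82
tcp_pos: [0.5085, 0.0946, 0.0461]
ee_rot: [[-0.017, -1.0, -0.0], [-1.0, 0.017, -0.0], [0.0, 0.0, -1.0]]
wrist_force: [-0.1, -0.6, -4.1]
gripper_width: 0.459
gripper_force: 30.0
```

Request:
servo_tool(slide=[[0,0,0.0005],[0,0,0.001],[0,0,0.0015],[0,0,0.0015],[0,0,0.0015]], spin=[0,0,0,0,0], grip=[0.7,0.7,0.7,0.7,0.7])

```text
time_s: 19.23
tcp_pos: [0.5087, 0.0947, 0.0447]
ee_rot: [[-0.017, -1.0, 0.0], [-1.0, 0.017, -0.0], [0.0, -0.0, -1.0]]
wrist_force: [0.2, -1.1, -2.3]
gripper_width: 0.459
gripper_force: 30.0
```

```bash
python3 - <<'E'
from st import *
st()
E
```

```text
t 19.23 p [0.5087 0.0947 0.0447] yaw -90.95 F [ 0.2 -1.1 -2.3] w 39.9 gf 30.0 j [29.0, 26.0, -29.0, 0.0, -36.0, -30.0]
```

Request:
servo_tool(slide=[[-0.002,0,0],[-0.005,0,0],[-0.008,0,0],[-0.01,0,0],[-0.01,0,0]], spin=[0,0,0,0,0], grip=[0.7,0.7,0.7,0.7,0.7])

```text
time_s: 19.65
tcp_pos: [0.509, 0.1056, 0.0447]
ee_rot: [[-0.016, -1.0, 0.001], [-1.0, 0.016, 0.0], [-0.0, -0.001, -1.0]]
wrist_force: [-1.7, 1.1, -1.9]
gripper_width: 0.459
gripper_force: 30.0
```

Request:
servo_tool(slide=[[0,0,0],[0,0,0],[0,0,0],[0,0,0],[0,0,0]], spin=[0,0,0,0,0], grip=[0.25,0.25,0.25,0.25,0.25])

```text
time_s: 20.07
tcp_pos: [0.509, 0.1049, 0.0447]
ee_rot: [[-0.017, -1.0, 0.0], [-1.0, 0.017, 0.0], [-0.0, -0.0, -1.0]]
wrist_force: [0.0, -0.3, 0.2]
gripper_width: 0.713
gripper_force: 0.0
```

Request:
servo_tool(slide=[[0.01,0,0],[0.03,0,0],[0.05,0,0],[0.065,0,0],[0.065,0,0]], spin=[0,0,0,0,0], grip=[0.25,0.25,0.25,0.25,0.25])

```text
time_s: 20.48
tcp_pos: [0.5068, 0.0372, 0.0444]
ee_rot: [[-0.02, -1.0, -0.002], [-1.0, 0.02, -0.0], [0.0, 0.002, -1.0]]
wrist_force: [-1.0, 0.5, 0.9]
gripper_width: 0.75
gripper_force: 0.0
```

Request:
servo_tool(slide=[[0,0,0],[0,0,0],[0,0,0],[0,0,0],[0,0,0]], spin=[0,0,0,0,0], grip=[1,1,1,1,1])

```text
time_s: 20.9
tcp_pos: [0.5078, 0.0404, 0.0446]
ee_rot: [[-0.015, -1.0, 0.0], [-1.0, 0.015, 0.0], [-0.0, -0.0, -1.0]]
wrist_force: [0.4, 0.6, -0.9]
gripper_width: 0.461
gripper_force: 0.0
```

```bash
python3 - <<'E'
from st import *
st()
c=capture("side");c2=capture("top")
print(tip_of("taper_tip","side")[:2],tip_of("taper","side")[:2],tip_of("taper","top")[:2])
cv2.imwrite("pics/s5.png",np.vstack([cv2.resize(c["pixels"][240:340,190:310],(720,600))[120:470],cv2.resize(c2["pixels"][185:230,150:270],(720,250))]))
E
```

```text
t 20.9 p [0.5078 0.0404 0.0446] yaw -90.89 F [ 0.4  0.6 -0.9] w 40.1 gf 0.0 j [23.0, 25.0, -30.0, 0.0, -35.0, -24.0]
[{'point': [0.511, 0.1255, 0.0151], 'conf': 0.26}] [{'point': [0.508, 0.127, 0.0159], 'conf': 0.51}] []
```

View pics/s5.png

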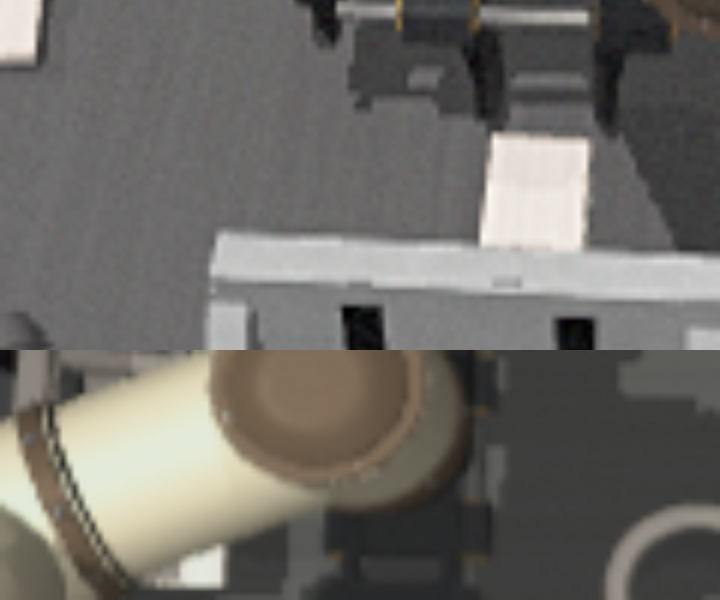

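The side crop shows the taper at about (535,190), lying square over the strip with its thick end outward. The fingers are behind it. Next I advance to contact, then push in small steps.

Request:
servo_tool(slide=[[-0.004,0,-0.001],[-0.009,0,-0.001],[-0.014,0,-0.001],[-0.018,0,-0.001],[-0.021,0,-0.001]], spin=[0,0,0,0,0], grip=[1,1,1,1,1])

```text
time_s: 21.57
tcp_pos: [0.5081, 0.0616, 0.0456]
ee_rot: [[-0.016, -1.0, 0.0], [-1.0, 0.016, 0.0], [-0.0, -0.0, -1.0]]
wrist_force: [-0.3, -1.0, -0.1]
gripper_width: 0.006
gripper_force: 0.0
```

Request:
servo_tool(slide=[[-0.001,0,0],[-0.003,0,0],[-0.005,0,0],[-0.007,0,0],[-0.008,0,0]], spin=[0,0,0,0,0], grip=[1,1,1,1,1])

```text
time_s: 21.98
tcp_pos: [0.5079, 0.0687, 0.0456]
ee_rot: [[-0.017, -1.0, -0.001], [-1.0, 0.017, -0.0], [0.0, 0.001, -1.0]]
wrist_force: [-0.6, -5.3, 1.3]
gripper_width: 0.001
gripper_force: 1.7
```

Request:
servo_tool(slide=[[-0.001,0,0],[-0.002,0,0],[-0.003,0,0],[-0.004,0,0],[-0.005,0,0]], spin=[0,0,0,0,0], grip=[1,1,1,1,1])

```text
time_s: 22.4
tcp_pos: [0.5082, 0.0739, 0.0455]
ee_rot: [[-0.017, -1.0, -0.0], [-1.0, 0.017, -0.0], [0.0, 0.0, -1.0]]
wrist_force: [0.1, -3.4, 1.7]
gripper_width: 0.013
gripper_force: 1.8
```

Request:
servo_tool(slide=[[-0.001,0,0],[-0.002,0,0],[-0.003,0,0],[-0.003,0,0],[-0.003,0,0]], spin=[0,0,0,0,0], grip=[1,1,1,1,1])

```text
time_s: 22.82
tcp_pos: [0.5083, 0.0771, 0.0455]
ee_rot: [[-0.016, -1.0, 0.0], [-1.0, 0.016, 0.0], [-0.0, -0.0, -1.0]]
wrist_force: [0.1, -1.7, 2.3]
gripper_width: 0.005
gripper_force: 1.1
```

Request:
servo_tool(slide=[[-0.001,0,0],[-0.002,0,0],[-0.003,0,0],[-0.003,0,0],[-0.003,0,0]], spin=[0,0,0,0,0], grip=[1,1,1,1,1])

```text
time_s: 23.23
tcp_pos: [0.5083, 0.0799, 0.0455]
ee_rot: [[-0.016, -1.0, -0.0], [-1.0, 0.016, -0.0], [0.0, 0.0, -1.0]]
wrist_force: [-0.3, -3.4, 1.8]
gripper_width: 0.005
gripper_force: 1.6
```

Request:
servo_tool(slide=[[-0.001,0,0],[-0.002,0,0],[-0.002,0,0],[-0.002,0,0],[-0.002,0,0]], spin=[0,0,0,0,0], grip=[1,1,1,1,1])

```text
time_s: 23.65
tcp_pos: [0.508, 0.0807, 0.0455]
ee_rot: [[-0.017, -1.0, -0.001], [-1.0, 0.017, -0.002], [0.002, 0.001, -1.0]]
wrist_force: [1.4, -8.9, 2.5]
gripper_width: 0.007
gripper_force: 4.1
```

Request:
servo_tool(slide=[[-0.0003,0,0],[-0.0005,0,0],[-0.0005,0,0],[-0.0005,0,0],[-0.0005,0,0]], spin=[0,0,0,0,0], grip=[1,1,1,1,1])

```text
time_s: 24.07
tcp_pos: [0.508, 0.0808, 0.0455]
ee_rot: [[-0.017, -1.0, -0.002], [-1.0, 0.017, -0.002], [0.002, 0.002, -1.0]]
wrist_force: [0.9, -10.3, 2.4]
gripper_width: 0.006
gripper_force: 5.0
```

Nipped at about 10 N: the position has stopped advancing while the force rises. I back away, lift clear and check.

Request:
servo_tool(slide=[[0.002,0,0],[0.006,0,0],[0.02,0,0],[0.04,0,-0.01],[0.06,0,-0.04]], spin=[0,0,0,0,0], grip=[1,1,1,1,1])

```text
time_s: 24.48
tcp_pos: [0.5051, 0.0219, 0.0824]
ee_rot: [[-0.016, -1.0, -0.008], [-1.0, 0.016, -0.001], [0.002, 0.008, -1.0]]
wrist_force: [0.8, -0.6, -0.1]
gripper_width: 0.004
gripper_force: 0.0
```

Request:
servo_tool(slide=[[0.03,0,-0.04],[0.06,-0.01,-0.08],[0.09,-0.02,-0.11],[0.12,-0.03,-0.13],[0.15,-0.04,-0.13]], spin=[0,0,0,0,0], grip=[1,1,1,1,1])

```text
time_s: 24.9
tcp_pos: [0.5469, -0.1261, 0.2205]
ee_rot: [[-0.013, -1.0, 0.011], [-1.0, 0.013, 0.0], [-0.0, -0.011, -1.0]]
wrist_force: [0.6, -0.3, 0.7]
gripper_width: 0.008
gripper_force: 0.0
```

Request:
servo_tool(slide=[[0.03,-0.02,0],[0.06,-0.04,0],[0.06,-0.04,0],[0.06,-0.04,0],[0.06,-0.04,0]], spin=[0,0,0,0,0], grip=[1,1,1,1,1])

```text
time_s: 25.32
tcp_pos: [0.583, -0.186, 0.2144]
ee_rot: [[-0.017, -1.0, -0.001], [-1.0, 0.017, 0.001], [-0.001, 0.001, -1.0]]
wrist_force: [-0.2, 0.1, -0.2]
gripper_width: 0.004
gripper_force: 0.0
```

```bash
python3 - <<'E'
from st import *
st()
c=capture("side");c2=capture("top")
W=world(c2); k=(W[...,0]>.46)&(W[...,0]<.56)&(W[...,1]<.13)&(W[...,1]>.04)&(W[...,2]>.007)&(W[...,2]<.05);print(k.sum(),W[k].min(0),W[k].max(0))
W=world(c);print(rect(W,.51,.09,r=.055,ry=.08,zlo=.022,zhi=.045),rect(W,.51,.08,r=.055,ry=.08,zlo=.01,zhi=.045))
for t in "v_block steel_ring hammer file cap_screw grease_tin".split(): print(t,[np.round(r["point"],3).tolist() for r in tip_of(t,"side")[:1]])
cv2.imwrite("pics/s6.png",np.vstack([cv2.resize(c["pixels"][240:340,190:310],(720,600))[120:420],cv2.resize(c2["pixels"][180:235,130:250],(720,300))]))
E
```

```text
t 25.32 p [ 0.583  -0.186   0.2144] yaw -90.96 F [-0.2  0.1 -0.2] w 0.4 gf 0.0 j [-3.0, 22.0, -4.0, -0.0, -64.0, 2.0]
77 [0.49080446 0.11017886 0.00769763] [0.5507728  0.12924445 0.04069462]
(array([511.1, 109.1]), array([35.2, 40. ]), np.float32(-1.2), array([31.7, 34.3, 36.4]), 210) (array([510.8,  98.9]), array([40.1, 55.5]), np.float32(88.8), array([17.7, 33.9, 36.3]), 239)
v_block [[0.449, -0.203, 0.003]]
steel_ring [[0.445, -0.086, 0.004]]
hammer [[0.564, -0.468, 0.004]]
file [[0.764, -0.143, 0.001]]
cap_screw [[0.714, 0.171, 0.002]]
grease_tin [[0.717, 0.291, 0.001]]
```

View pics/s6.png

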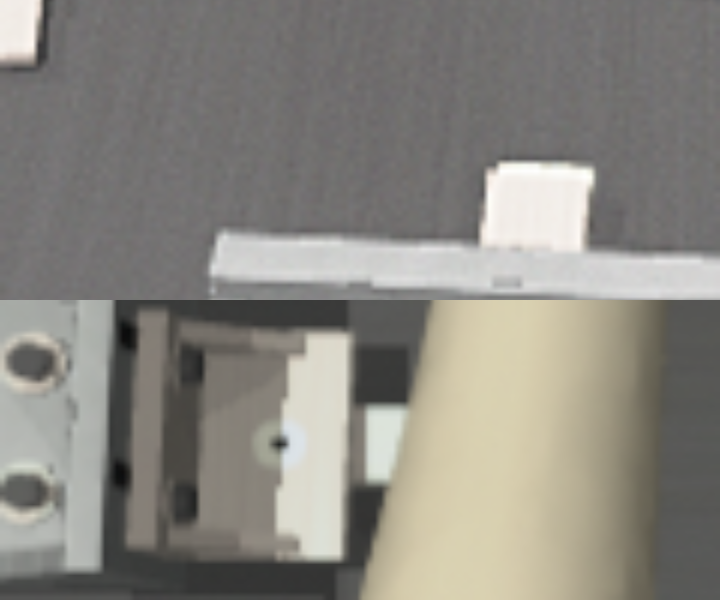

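The side view shows the taper square over the strip at about (535,205). The top view shows it centred under the lip (about (385,445)) against the lip's middle (about 444). The bystanders have not moved, so I hand in.

```bash
python3 -c "
from station import finish_job
print(finish_job())"
```

```text
the job is handed in; nothing more can be done
None
```

I handed the job in at about 25 s: the 17 mm strip is home against the angle plate, and the taper is nipped centrally about 64 mm in past the lip, pushed with about 10 N. The residual nip after letting go could not be measured, and no verdict came back.

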